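# Nip a doming block in the bench vice and lock the jaw an eighth of a turn past the bite

### The job

Slide the vice's loose jaw gently up to the brass doming block until the block is nipped squarely between the two jaws. Then turn the black bar knob on that jaw clockwise until you feel it bite, and give it just one eighth of a turn more, no further. Leave the knob tight and the block nipped, let go, and leave the things lying around alone.

Things in the scene. Friction and masses are not known exactly. Their poses are not given: they have to be found in the camera images.
- vise: Low bench vice, fixed: dark steel bed 90 (x) x 230 (y) x 14 mm high, aluminium fixed jaw 64 x 36 x 36 mm high near its +y end, gripping face at y = +60 mm, looking to -y. Origin: centre of the bed's underside, on the bench. Its y axis is the sliding direction; the loose jaw closes towards +y.
- jaw_slide (a joint): Travel of the loose jaw, m, along the vice's +y: 0 = fully open (90 mm between the jaw faces), growing as it closes; the gap is 0.090 - value, so with the 40 mm block nipped it reads 0.050. No spring: it slides with about 6 N of drag and stays where left. Move it by its knob or push the jaw itself.
- jaw: Loose jaw: aluminium block 64 (x) x 44 (y) x 36 mm high with an 8 mm steel face plate on its +y side. Origin: centre of the block's underside, 14 mm above the bench; axes as the vice's. Its gripping face lies at y = +30 mm; its top is 50 mm above the bench; the knob's upright axis passes through the origin.
- knob_grip (a point): On the axis of the black bar knob, at gripping height, 91 mm above the bench. Bar 52 mm long (point x), 14 mm thick (y), 66 to 104 mm above the bench, on a 38 mm disc; z up; turns with the knob. Clockwise from above tightens: free (0.04 Nm) for 0.4 to 1.4 rad, varying, then it bites: 0.45 Nm to turn it on, pushing back at a held hand with 0.16 to 0.2 Nm. It stays where it is let go.
- shoe_gap (a joint): Clearance still left between the lock shoe under the jaw and the bed, in m: the screw advances 0.4 mm per rad, 0 = the knob has bitten and is tight, positive = loose (up to 0.00056). Readings are far too coarse to time the turn by: the bite has to be felt.
- shoe_squeeze (a joint): How far the lock shoe has been pressed on since the bite, in m, 0.4 mm per rad of knob: 0 before the bite, 0.00031 after an eighth of a turn. It does not come back when the knob is let go or turned back. Readings are far too coarse to time the turn by.
- block: Brass doming block with round hollows on top, 32 (x) x 40 (y) x 28 mm high, 0.25 kg, loose on the bed between the jaws, up to 0.15 rad askew. Origin: centre of its underside. Its 40 mm (y) goes between the jaws. Its soft faces are marked by a hard push.
- graver: Bystander lying by the vice: graver with a pear-shaped wooden handle, 112 mm long, 34 mm high. Origin: end of the handle, on the bench; its y axis runs towards the tip.
- jar: Bystander: closed glass jar, 44 mm in diameter, 45 mm high. Origin: centre of its underside.
- mallet_head: Bystander: standing wooden cylinder, 38 mm in diameter, 50 mm high. Origin: centre of its underside.
Not all that is in view belongs to the job. What is shaped like the block but orange is not meant.

How it is judged:
On the way, in this order (a step that is already met when the one before it is completed fails the run):
1. the block is nipped squarely between the jaws, the knob not yet tightened (value of joint jaw_slide above 0.0485 m and angle between the y axis of block and the y axis of vise, either way round below 0.06 rad and value of joint shoe_gap above 8e-05 m and value of joint shoe_squeeze below 4e-05 m), for 0.2 s.
2. the knob is turned on past its bite with the block still nipped (value of joint jaw_slide above 0.0485 m and value of joint shoe_gap below 6e-05 m and value of joint shoe_squeeze above 0.00022 m), for 0.2 s.
At the end, for the whole second after the job is handed in: The block lies on the bed, square within 0.06 rad, between jaws no more than 41.5 mm apart (it is 40 mm long); the knob is tight (turned back by less than 0.15 rad) and has been turned 0.55 to 1.02 rad (an eighth of a turn is 0.785) past its bite (all of step 2 and angle between the y axis of block and the y axis of vise, either way round below 0.06 rad and value of joint shoe_squeeze below 0.00041 m and z of block in the frame of vise below 0.016 m and linear speed of block below 0.01 m/s); the robot touches nothing.
It fails at once if the knob is overtightened, more than 1.15 rad past its bite (value of joint shoe_squeeze above 0.00046 m).
It fails at once if the jaw is rammed against the block with more than 30 N (contact force between jaw and block above 30 N).
It fails at once if the graver, the jar or the wooden cylinder is moved by more than 20 mm (distance of any of graver, jar, mallet_head from where it was at the start of the episode above 0.02 m).
It also fails if it takes over 58 s, if anything falls off the work surface, if the arm or the gripper's body presses on something with over 40 N, if the wrist force passes 120 N, or if a joint passes its speed limit or range.

### The arm

A 6-joint arm with a two-finger parallel gripper is mounted at the origin on the work surface. World frame = base frame: x ahead of the robot, y to its left, z up, the work surface at z = 0. Lengths are in m, angles in rad, forces in N, time in s.
With the tool pointing down it reaches from about 0.3 to 0.775 m from the base axis. Payload 14.6 kg.
Tool frame: the origin (TCP) lies midway between the tips of the shut fingers; the grasp point (between the pads) lies 19 mm behind it; z points along the fingers, y is the line along which they close (so a half turn about z gives the same grasp; the last joint's range is limited). The gripper opens to 94 mm and grips with 3 to 60 N. Pads are 16 mm wide; open, the fingers measure 119 mm over their backs; the gripper's body (75 mm by 177 mm) begins 78 mm behind the grasp point.
Start: joints at [-0.067, 0.3, 1.521, -0, 1.321, -0.067], TCP at [0.55, -0, 0.205] pointing down, gripper open.
Joint ranges: [-3.03, 3.03], [-0.79, 2.21], [0.23, 2.52], [-1.04, 4.18], [0, 3.07], [-2.55, 2.55]. Speed limits (rad/s): [2.22, 2.22, 2.57, 3.14, 3.14, 3.14].

### API

Orientations are given as a unit quaternion [w, x, y, z].
In Python, from cell import * gives the robot as it stands.
- The arm moves only by the tool play_rows, never from a script. Its argument "deltas" is a list of rows, each a list of 7 numbers: the closure in counts, from 0 (fully open) to 255 (shut), then the shift along the tool's x, y, z in m, then the turn, a rotation vector about the tool's x, y, z in degrees. A call has 1 to 20 rows; each row shifts and turns the commanded pose from where the row before left it, along the tool's axes as they then stand; what a row does not reach is not made up. A row lasts 1/10 s, in which the tool goes at most 50 mm and 8.59 degrees, less where a joint would pass 70% of its speed; a pose out of reach is approached as far as the arm can. A call is refused whole if a number of a shift passes 0.05 or a number of a turn 8.59, either way. A call with a gripper value outside its range is refused whole. The fingers move at their own pace and stop on an object; "force" is the grip in N (left out, the last holds). Time passes only in rows, so rows that do not move let the fingers close. It gives the time, the measured TCP pose, the force, the opening and the grip force at its end, in the units of the state.
- sense(): the state, without advancing time (a new reading comes with each control period).
- camera(name): name is "scene" or "side" or "wrist"; returns a dict with "frame" (420x560x3 uint8, red, green, blue), "vfov" (degrees; the focal length in pixels is half the picture's height over the tangent of half this angle, whatever the lens; pixels are square), "cx", "cy" (the principal point, pixels), "cam_to_world" (4x4, takes a point from camera to world coordinates). Camera axes: x right, y down, z forward; pixel columns grow to the right and rows downward; lengths in m; the calibration is good to about 2 mm. A picture is of the moment at which its call begins. There is no depth.
- sign_off(): hands the job in; it is judged then, once.
The state is a dict: "t": time; "joint_positions": joint angles; "qvel": joint speeds; "joint_torque": joint torques, N m; "tcp_pos": TCP position; "tool_rot": TCP orientation; "force": force on the tool from outside, world axes, zero at the start; "wrist_torque": the same for the moment, N m; "opening": finger opening in m; "finger_force": force on a finger pad.
Only numpy, scipy, OpenCV 4.12 (cv2) and the standard library are available. Lean on these libraries where they do the work, as an engineer would, in place of code of your own. Each camera call takes 0.05 s, during which the arm holds its last target. There are 200 camera calls.

## Working session

There is one attempt and no reset: what is moved stays moved. The work goes in short steps, Python scripts to look and compute and a tool call to move; the robot and the scene stay as the last step left them, time stands still between calls to the robot, and variables do not carry over. Pictures are saved under pics/ and viewed, at most 10 in all, crops included, and the job is handed in when it is done.

Besides the shell and the picture viewer there is one more tool, called after "Call:" by a JSON object that holds its "method" and its "body". play_rows: Moves the arm, as the interface text tells. Its arguments: {"type":"object","properties":{"deltas":{"type":"array","items":{"type":"array","items":{"type":"number"}}},"force":{"type":"number"}},"required":["deltas"]}

```bash
mkdir -p pics; ls
python3 - <<'E'
from cell import *
import cv2,numpy as np
for n in ["scene","side"]:
    c=camera(n); cv2.imwrite(f"pics/{n}0.png",c["frame"][:,:,::-1]); print(n,c["vfov"],c["cx"],c["cy"],np.round(c["cam_to_world"],3).tolist())
s=sense(); print(s)
E
```

```text
pics
scene 57.690281148736915 276.2766991693718 215.9144644612499 [[0.184, 0.76, -0.623, 0.995], [0.983, -0.139, 0.121, -0.042], [0.005, -0.634, -0.773, 0.595], [0.0, 0.0, 0.0, 1.0]]
side 56.55837989364914 280.88446025584216 207.86821504971118 [[0.716, -0.41, 0.565, 0.101], [-0.698, -0.405, 0.591, -0.45], [-0.014, -0.817, -0.576, 0.565], [0.0, 0.0, 0.0, 1.0]]
{'t': 0.1, 'joint_positions': array([-6.66027448e-02,  3.00393540e-01,  1.52152730e+00, -6.13219333e-05,
        1.32066911e+00, -6.66285133e-02]), 'qvel': array([ 5.86386991e-04, -1.54994961e-03, -1.83469714e-03,  5.45787730e-05,
        3.01260237e-04, -4.79648875e-05]), 'joint_torque': array([ 1.84928511e-03, -5.32644153e+01, -3.53284299e+01,  7.10431044e-02,
        2.34944851e-02, -7.30603051e-05]), 'tcp_pos': array([ 5.49767975e-01, -5.08178643e-06,  2.04951614e-01]), 'tool_rot': array([-3.55729251e-04,  7.07092205e-01,  7.07121180e-01, -3.50700098e-04]), 'force': array([-0.62242131, -0.40138014, -0.13472548]), 'wrist_torque': array([ 0.02947406, -0.00569202, -0.01871285]), 'finger_force': 0.0, 'opening': 0.09376847282511083}
```

View pics/scene0.png

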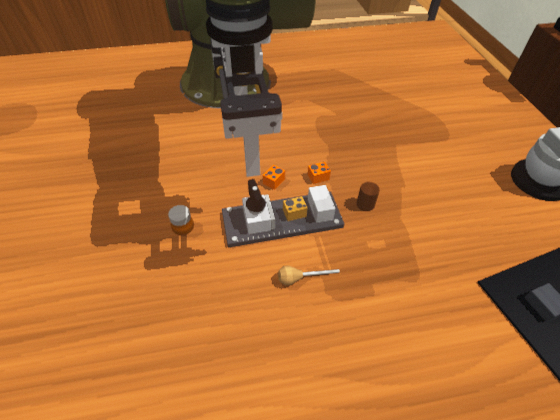

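View pics/side0.png

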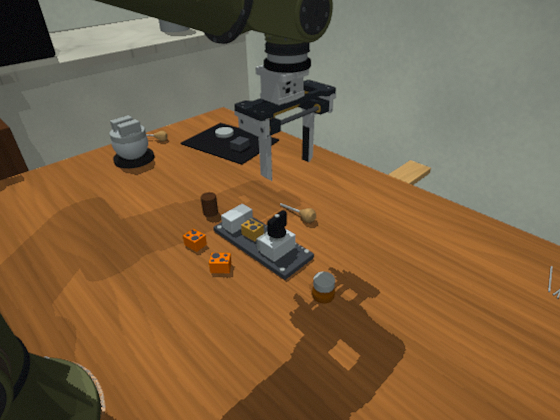

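The scene view shows the vice's bed with corners near (221,208), (337,193), (343,228) and (229,244). The knob is near (256,195), the brass block near (295,208) and the fixed jaw near (321,203). The orange blocks are decoys. I'll enlarge both views to measure.

Run:
```python
import cv2
a=cv2.imread("pics/scene0.png")[160:260,210:360]; b=cv2.imread("pics/side0.png")[190:280,195:330]
cv2.imwrite("pics/a.png",cv2.resize(a,None,fx=5,fy=5,interpolation=cv2.INTER_CUBIC))
cv2.imwrite("pics/b.png",cv2.resize(b,None,fx=5,fy=5,interpolation=cv2.INTER_CUBIC))
```

```text
(no output)
```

View pics/a.png

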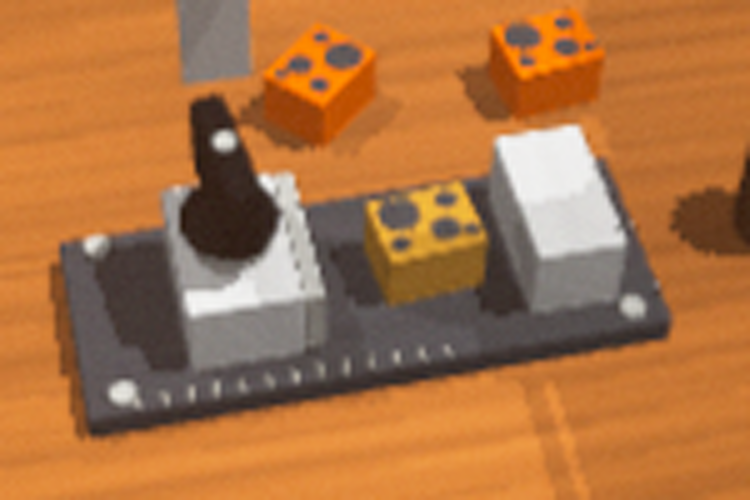

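View pics/b.png

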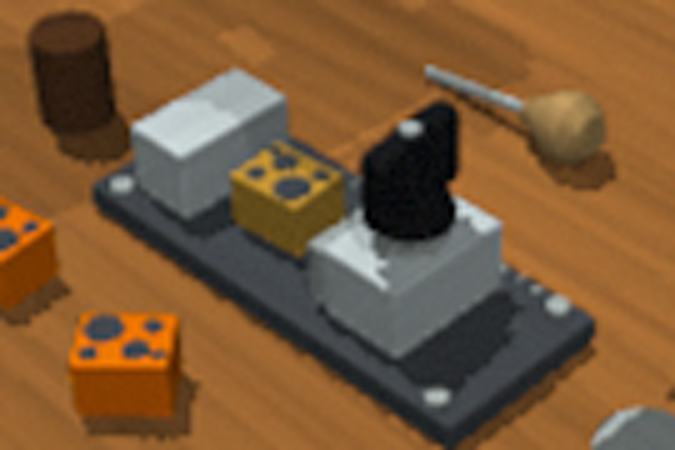

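```bash
cat > h.py <<'E'
import numpy as np
SC=(57.690281148736915,276.2766991693718,215.9144644612499)
def ray(c,uv,z):
    "pixel -> world point on height z"
    f=210/np.tan(np.radians(c["vfov"]/2)); T=np.array(c["cam_to_world"])
    d=T[:3,:3]@np.array([(uv[0]-c["cx"])/f,(uv[1]-c["cy"])/f,1]); o=T[:3,3]
    return o+d*(z-o[2])/d[2]
E
python3 - <<'E'
from cell import *
from h import *
np.set_printoptions(precision=4,suppress=True)
a=camera("scene");b=camera("side")
A=lambda p,z:ray(a,((p[0]+.5)/5-.5+210,(p[1]+.5)/5-.5+160),z)[:2]
B=lambda p,z:ray(b,((p[0]+.5)/5-.5+195,(p[1]+.5)/5-.5+190),z)[:2]
def show(n,P):
    P=np.array(P);print(n,P.tolist() if 0 else P.round(4).tolist(),"mean",P.mean(0))
    for i in range(len(P)): d=P[(i+1)%len(P)]-P[i]; print("  len",np.linalg.norm(d).round(4),"ang",np.degrees(np.arctan2(d[1],d[0])).round(1))
show("bedA",[A(p,.014) for p in [(62,243),(90,420),(668,322),(605,160)]])
show("bedB",[B(p,.014) for p in [(95,190),(450,435),(595,325)]])
show("blkA",[A(p,.042) for p in [(367,197),(383,258),(487,232),(462,181)]])
show("blkB",[B(p,.042) for p in [(232,178),(295,212),(345,180),(282,143)]])
show("jawA",[A(p,.05) for p in [(165,190),(188,303),(325,295),(293,172)]])
show("jawB",[B(p,.05) for p in [(308,243),(397,295),(500,230)]])
show("fixA",[A(p,.05) for p in [(495,137),(538,250),(625,235),(580,127)]])
show("barA",[A(p,.104) for p in [(192,100),(222,97),(270,190),(235,200)]])
show("barB",[B(p,.104) for p in [(365,155),(385,163),(458,108),(438,102)]])
print("dot",A((223,140),.104),B((410,128),.104))
E
```

```text
bedA [[0.4871, -0.0542], [0.5755, -0.0522], [0.5697, 0.1732], [0.4823, 0.1725]] mean [0.5287 0.0598]
  len 0.0885 ang 1.3
  len 0.2255 ang 91.5
  len 0.0874 ang -179.6
  len 0.2268 ang -88.8
bedB [[0.4783, 0.1694], [0.4836, -0.0572], [0.5714, -0.0547]] mean [0.5111 0.0191]
  len 0.2266 ang -88.7
  len 0.0879 ang 1.6
  len 0.2427 ang 112.6
blkA [[0.5094, 0.0655], [0.5409, 0.0654], [0.5353, 0.1073], [0.5078, 0.1038]] mean [0.5233 0.0855]
  len 0.0316 ang -0.2
  len 0.0423 ang 97.6
  len 0.0278 ang -172.8
  len 0.0384 ang -87.7
blkB [[0.5068, 0.1019], [0.5106, 0.0642], [0.5407, 0.0656], [0.539, 0.1059]] mean [0.5243 0.0844]
  len 0.0379 ang -84.2
  len 0.0302 ang 2.6
  len 0.0403 ang 92.4
  len 0.0325 ang -173.1
jawA [[0.4988, -0.0119], [0.5557, -0.0108], [0.5611, 0.0393], [0.4984, 0.0382]] mean [0.5285 0.0137]
  len 0.0569 ang 1.1
  len 0.0504 ang 83.9
  len 0.0627 ang -179.0
  len 0.0501 ang -89.5
jawB [[0.4947, 0.0371], [0.4983, -0.0127], [0.5566, -0.0134]] mean [0.5165 0.0037]
  len 0.0499 ang -85.9
  len 0.0584 ang -0.7
  len 0.0799 ang 140.9
fixA [[0.4943, 0.1199], [0.5541, 0.1219], [0.5528, 0.1562], [0.495, 0.1544]] mean [0.524  0.1381]
  len 0.0599 ang 1.9
  len 0.0343 ang 92.2
  len 0.0579 ang -178.3
  len 0.0345 ang -91.2
barA [[0.5062, 0.0004], [0.5066, 0.0113], [0.5545, 0.021], [0.5569, 0.0083]] mean [0.531  0.0103]
  len 0.0109 ang 87.7
  len 0.0489 ang 11.4
  len 0.0129 ang -79.2
  len 0.0513 ang -171.1
barB [[0.505, 0.0108], [0.507, 0.0014], [0.5529, 0.0072], [0.5502, 0.016]] mean [0.5288 0.0088]
  len 0.0096 ang -78.1
  len 0.0464 ang 7.2
  len 0.0092 ang 107.5
  len 0.0455 ang -173.4
dot [0.5279 0.0085] [0.5298 0.0111]
```

Both views agree to within a few mm:

| Item | Estimate |
|---|---|
| Vice yaw | about 1.4° |
| Knob axis | (0.529, 0.0095) |
| Bar angle | about 8.5° from world x |
| Jaw travel needed | about 39.5 mm |

Next I move above the knob, turn 98.4° counter-clockwise and check with the wrist camera.

Call:
{"method": "play_rows", "body": {"deltas": [[0, 0.0095, -0.021, 0.02, 0, 0, -8.2], [0, 0, 0, 0.015, 0, 0, -8.2], [0, 0, 0, 0, 0, 0, -8.2], [0, 0, 0, 0, 0, 0, -8.2], [0, 0, 0, 0, 0, 0, -8.2], [0, 0, 0, 0, 0, 0, -8.2], [0, 0, 0, 0, 0, 0, -8.2], [0, 0, 0, 0, 0, 0, -8.2], [0, 0, 0, 0, 0, 0, -8.2], [0, 0, 0, 0, 0, 0, -8.2], [0, 0, 0, 0, 0, 0, -8.2], [0, 0, 0, 0, 0, 0, -8.2], [0, 0, 0, 0, 0, 0, 0], [0, 0, 0, 0, 0, 0, 0]], "force": 60}}

```text
t: 1.6
tcp_pos: [0.529, 0.0095, 0.1704]
tool_rot: [-0.0, -0.071, 0.997, 0.0]
force: [-0.5, 0.5, -0.2]
opening: 0.094
finger_force: 0.0
```

Run:
```python
from cell import *
import cv2,numpy as np,pickle
c=camera("wrist"); cv2.imwrite("pics/w1.png",cv2.resize(c["frame"][:,:,::-1],(784,588),interpolation=cv2.INTER_CUBIC)); pickle.dump(c,open("w1.pkl","wb"))
s=sense(); print(s); print(np.round(c["cam_to_world"],3),c["vfov"])
```

```text
{'t': 1.65, 'joint_positions': array([-5.12853990e-02,  2.85112749e-01,  1.62433368e+00,  3.41510578e-06,
        1.23224214e+00, -1.76457797e+00]), 'qvel': array([ 0.00050722,  0.00109831, -0.00024921, -0.00031531,  0.00163491,
       -0.01064402]), 'joint_torque': array([-4.65101166e-04, -5.10008240e+01, -3.39840925e+01, -2.87808658e-02,
        7.06755859e-02, -9.97467083e-02]), 'tcp_pos': array([0.52896549, 0.00949704, 0.17039714]), 'tool_rot': array([-4.74013136e-05, -7.11872898e-02,  9.97462965e-01,  7.46025977e-06]), 'force': array([-0.15918243, -0.31303556,  1.56950964]), 'wrist_torque': array([ 0.13141024, -0.04710957, -0.03049281]), 'finger_force': 0.0, 'opening': 0.09415920956555975}
[[-0.142  0.964  0.224  0.465]
 [ 0.99   0.138  0.033  0.001]
 [ 0.     0.227 -0.974  0.351]
 [ 0.     0.     0.     1.   ]] 60.65599522112561
```

View pics/w1.png

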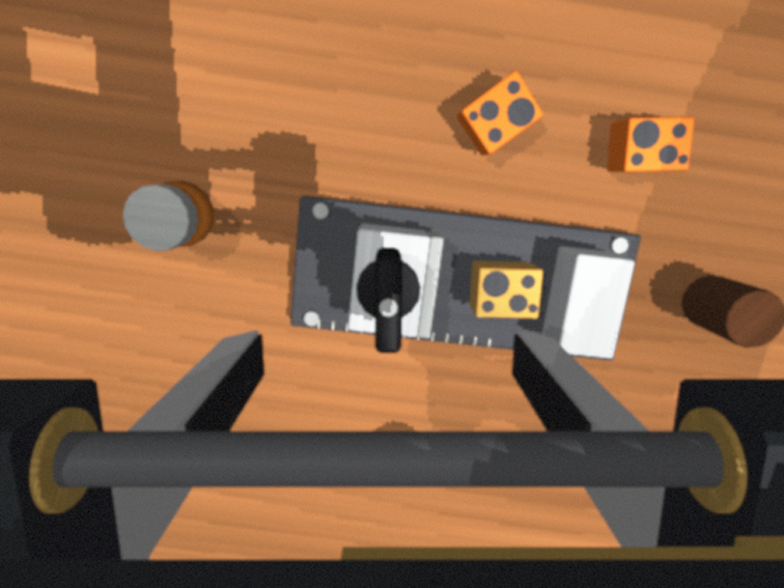

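The wrist view shows the bar upright in the image, so it lines up with the gripper. Its ends are at (389,248) and (389,352), and the dot is at (388,308). The fingers straddle it with clear space on both sides.

Run:
```python
from h import *
import pickle
np.set_printoptions(precision=4,suppress=True)
c=pickle.load(open("w1.pkl","rb"))
W=lambda p,z:ray(c,((p[0]+.5)/1.4-.5,(p[1]+.5)/1.4-.5),z)[:2]
for n,p,z in [("dot",(388,308),.104),("end",(389,351),.104),("far",(389,258),.104),("disc",(388,287),.066),("discL",(357,287),.066),("discR",(420,287),.066),
 ("blk",(508,268),.042),("b1",(474,268),.042),("b2",(544,268),.042),("b3",(540,318),.042),("b4",(476,312),.042),("fixL",(574,250),.05),("fixLb",(562,352),.05),("plate",(443,237),.05),("plate2",(435,335),.05)]: print(n,W(p,z))
```

```text
dot [0.5296 0.0108]
end [0.5523 0.0146]
far [0.5041 0.0076]
disc [0.5271 0.0105]
discL [ 0.5296 -0.0073]
discR [0.5244 0.0289]
blk [0.5097 0.0836]
b1 [0.5127 0.0626]
b2 [0.5065 0.1058]
b3 [0.5386 0.1102]
b4 [0.5405 0.069 ]
fixL [0.492  0.1187]
fixLb [0.5566 0.1258]
plate [0.4955 0.0392]
plate2 [0.5569 0.0445]
```

Call:
{"method": "play_rows", "body": {"deltas": [[0, 0, 0.001, 0.03, 0, 0, 0], [0, 0, 0, 0.03, 0, 0, 0], [0, 0, 0, 0.025, 0, 0, 0], [0, 0, 0, 0.013, 0, 0, 0], [0, 0, 0, 0, 0, 0, 0], [120, 0, 0, 0, 0, 0, 0], [170, 0, 0, 0, 0, 0, 0], [200, 0, 0, 0, 0, 0, 0], [210, 0, 0, 0, 0, 0, 0], [215, 0, 0, 0, 0, 0, 0], [225, 0, 0, 0, 0, 0, 0], [255, 0, 0, 0, 0, 0, 0], [255, 0, 0, 0, 0, 0, 0], [255, 0, 0, 0, 0, 0, 0]], "force": 25}}

```text
t: 3.05
tcp_pos: [0.5288, 0.0105, 0.0724]
tool_rot: [-0.0, -0.073, 0.997, 0.0]
force: [-0.2, 0.4, 0.2]
opening: 0.0253
finger_force: 0.0
```

```bash
python3 -c "
from cell import *
s=sense(); print({k:s[k] for k in ('t','tcp_pos','tool_rot','force','wrist_torque','opening','finger_force')})"
```

```text
{'t': 3.05, 'tcp_pos': array([0.52882713, 0.010508  , 0.07241847]), 'tool_rot': array([-3.90904446e-05, -7.32649093e-02,  9.97312514e-01,  1.28748528e-05]), 'force': array([-0.18686329,  0.38129302,  0.1798154 ]), 'wrist_torque': array([ 0.10408952, -0.02309186,  0.0123878 ]), 'opening': 0.025345107342709262, 'finger_force': 0.0}
```

Call:
{"method": "play_rows", "body": {"deltas": [[255, 0, 0, 0, 0, 0, 0], [255, 0, 0, 0, 0, 0, 0], [255, 0, 0, 0, 0, 0, 0], [255, 0, 0, 0, 0, 0, 0]], "force": 25}}

```text
t: 3.45
tcp_pos: [0.5289, 0.0104, 0.0725]
tool_rot: [0.0, -0.073, 0.997, -0.0]
force: [0.9, -1.8, -0.2]
opening: 0.0141
finger_force: 25.0
```

```bash
cat > s.py <<'E'
from cell import *
import numpy as np
np.set_printoptions(precision=4,suppress=True)
s=sense(); q=s['tool_rot']
for k in ('t','tcp_pos','force','wrist_torque','opening','finger_force'): print(k,s[k])
print('yaw of tool y', np.degrees(2*np.arctan2(-q[1],q[2]))+90, 'q6',s['joint_positions'][5],'tau6',s['joint_torque'][5])
E
python3 s.py
```

```text
t 3.45
tcp_pos [0.5289 0.0104 0.0725]
force [ 0.9049 -1.7678 -0.1878]
wrist_torque [-0.3103 -0.1711 -0.0003]
opening 0.01408422584347238
finger_force 24.973457157611847
yaw of tool y 98.39813192333337 q6 -1.766803673965189 tau6 -0.028965400415472686
```

Call:
{"method": "play_rows", "body": {"deltas": [[255, -0.0001, 0.001, 0, 0, 0, 0], [255, -0.0003, 0.002, 0, 0, 0, 0], [255, -0.0003, 0.003, 0, 0, 0, 0], [255, -0.0004, 0.003, 0, 0, 0, 0], [255, -0.0004, 0.003, 0, 0, 0, 0], [255, -0.0003, 0.002, 0, 0, 0, 0], [255, -0.0002, 0.002, 0, 0, 0, 0], [255, -0.0001, 0.001, 0, 0, 0, 0], [255, -0.0001, 0.001, 0, 0, 0, 0]]}}

```text
t: 4.35
tcp_pos: [0.5284, 0.0281, 0.0725]
tool_rot: [0.0, -0.073, 0.997, -0.0]
force: [0.1, -5.4, 1.1]
opening: 0.0141
finger_force: 25.0
```

```bash
python3 s.py
```

```text
t 4.35
tcp_pos [0.5284 0.0281 0.0725]
force [ 0.1021 -5.3769  1.0619]
wrist_torque [-1.1336 -0.1554 -0.0007]
opening 0.014054133443596557
finger_force 24.97116655111313
yaw of tool y 98.3988674048033 q6 -1.7323556239177986 tau6 -0.061939742881804705
```

Call:
{"method": "play_rows", "body": {"deltas": [[255, -0.0001, 0.001, 0, 0, 0, 0], [255, -0.0001, 0.001, 0, 0, 0, 0], [255, -0.0001, 0.001, 0, 0, 0, 0], [255, -0.0002, 0.001, 0, 0, 0, 0], [255, -0.0001, 0.001, 0, 0, 0, 0], [255, -0.0001, 0.001, 0, 0, 0, 0], [255, -0.0001, 0.001, 0, 0, 0, 0], [255, -0.0001, 0.001, 0, 0, 0, 0], [255, -0.0001, 0.001, 0, 0, 0, 0], [255, -0.0002, 0.001, 0, 0, 0, 0], [255, -0.0001, 0.001, 0, 0, 0, 0], [255, -0.0001, 0.001, 0, 0, 0, 0], [255, -0.0001, 0.001, 0, 0, 0, 0], [255, -0.0001, 0.001, 0, 0, 0, 0], [255, -0.0001, 0.001, 0, 0, 0, 0], [255, -0.0002, 0.001, 0, 0, 0, 0]]}}

```text
t: 5.95
tcp_pos: [0.528, 0.0439, 0.0725]
tool_rot: [-0.0, -0.073, 0.997, -0.001]
force: [-0.2, -8.7, 0.1]
opening: 0.0138
finger_force: 25.0
```

```bash
python3 s.py
```

```text
t 5.95
tcp_pos [0.528  0.0439 0.0725]
force [-0.2201 -8.6517  0.1255]
wrist_torque [-1.6807 -0.1113 -0.008 ]
opening 0.013835181803763964
finger_force 24.97136414051056
yaw of tool y 98.39627232473096 q6 -1.7018715133678515 tau6 -0.061498540453612804
```

Call:
{"method": "play_rows", "body": {"deltas": [[255, -0.0001, 0.0005, 0, 0, 0, 0], [255, 0, 0.0005, 0, 0, 0, 0], [255, -0.0001, 0.0005, 0, 0, 0, 0], [255, 0, 0.0005, 0, 0, 0, 0], [255, -0.0001, 0.0005, 0, 0, 0, 0], [255, -0.0001, 0.0005, 0, 0, 0, 0]]}}

```text
t: 6.55
tcp_pos: [0.5279, 0.0469, 0.0725]
tool_rot: [-0.0, -0.073, 0.997, -0.001]
force: [0.3, -8.5, 0.4]
opening: 0.0135
finger_force: 25.0
```

Call:
{"method": "play_rows", "body": {"deltas": [[255, -0.0001, 0.0005, 0, 0, 0, 0], [255, 0, 0.0005, 0, 0, 0, 0]]}}

```text
t: 6.75
tcp_pos: [0.5279, 0.0479, 0.0725]
tool_rot: [-0.0, -0.073, 0.997, -0.001]
force: [1.3, -9.1, 0.6]
opening: 0.014
finger_force: 25.0
```

Call:
{"method": "play_rows", "body": {"deltas": [[255, -0.0001, 0.0005, 0, 0, 0, 0], [255, 0, 0.0005, 0, 0, 0, 0]]}}

```text
t: 6.95
tcp_pos: [0.5278, 0.0489, 0.0725]
tool_rot: [-0.0, -0.073, 0.997, -0.001]
force: [0.6, -7.3, 0.5]
opening: 0.0142
finger_force: 25.0
```

Call:
{"method": "play_rows", "body": {"deltas": [[255, 0, 0.0004, 0, 0, 0, 0]]}}

```text
t: 7.05
tcp_pos: [0.5278, 0.0493, 0.0725]
tool_rot: [0.0, -0.073, 0.997, -0.001]
force: [2.2, -9.2, 0.0]
opening: 0.0137
finger_force: 25.0
```

Call:
{"method": "play_rows", "body": {"deltas": [[255, 0, 0.0004, 0, 0, 0, 0]]}}

```text
t: 7.15
tcp_pos: [0.5278, 0.0497, 0.0725]
tool_rot: [0.0, -0.073, 0.997, -0.001]
force: [0.8, -9.0, -0.3]
opening: 0.0137
finger_force: 25.0
```

Call:
{"method": "play_rows", "body": {"deltas": [[255, -0.0001, 0.0004, 0, 0, 0, 0]]}}

```text
t: 7.25
tcp_pos: [0.5278, 0.0501, 0.0725]
tool_rot: [0.0, -0.073, 0.997, -0.001]
force: [1.7, -7.9, 1.1]
opening: 0.0138
finger_force: 25.0
```

Call:
{"method": "play_rows", "body": {"deltas": [[255, 0, 0.0003, 0, 0, 0, 0]]}}

```text
t: 7.35
tcp_pos: [0.5278, 0.0504, 0.0725]
tool_rot: [-0.0, -0.073, 0.997, -0.001]
force: [1.0, -7.9, 0.2]
opening: 0.0135
finger_force: 25.0
```

Call:
{"method": "play_rows", "body": {"deltas": [[255, -0.0001, 0.0003, 0, 0, 0, 0]]}}

```text
t: 7.45
tcp_pos: [0.5278, 0.0507, 0.0725]
tool_rot: [-0.0, -0.073, 0.997, -0.001]
force: [0.5, -8.7, 1.0]
opening: 0.0136
finger_force: 25.0
```

Call:
{"method": "play_rows", "body": {"deltas": [[255, 0, 0.0003, 0, 0, 0, 0]]}}

```text
t: 7.55
tcp_pos: [0.5278, 0.051, 0.0725]
tool_rot: [0.0, -0.073, 0.997, -0.001]
force: [0.5, -9.3, 0.5]
opening: 0.0136
finger_force: 25.0
```

Call:
{"method": "play_rows", "body": {"deltas": [[255, 0, 0.0003, 0, 0, 0, 0]]}}

```text
t: 7.65
tcp_pos: [0.5278, 0.0511, 0.0725]
tool_rot: [0.0, -0.073, 0.997, -0.001]
force: [1.4, -11.8, 0.5]
opening: 0.0139
finger_force: 25.0
```

Call:
{"method": "play_rows", "body": {"deltas": [[255, -0.0001, 0.0003, 0, 0, 0, 0]]}}

```text
t: 7.75
tcp_pos: [0.5278, 0.0512, 0.0725]
tool_rot: [-0.0, -0.073, 0.997, -0.001]
force: [1.0, -14.1, 0.1]
opening: 0.0141
finger_force: 25.0
```

Call:
{"method": "play_rows", "body": {"deltas": [[255, 0, 0.0003, 0, 0, 0, 0]]}}

```text
t: 7.85
tcp_pos: [0.5278, 0.0512, 0.0725]
tool_rot: [0.0, -0.073, 0.997, -0.001]
force: [0.9, -15.2, 0.6]
opening: 0.0138
finger_force: 25.0
```

```bash
python3 s.py
python3 - <<'E'
from cell import *
import cv2,numpy as np,pickle
c=camera("wrist"); cv2.imwrite("pics/w2.png",cv2.resize(c["frame"][:,:,::-1],(784,588),interpolation=cv2.INTER_CUBIC)); pickle.dump(c,open("w2.pkl","wb"))
E
```

```text
t 7.85
tcp_pos [0.5278 0.0512 0.0725]
force [  0.9417 -15.2338   0.5774]
wrist_torque [-3.0294 -0.2486  0.0063]
opening 0.01384966558370806
finger_force 24.97711569070816
yaw of tool y 98.39980326745852 q6 -1.6866941545911318 tau6 -0.0282988854451105
```

View pics/w2.png

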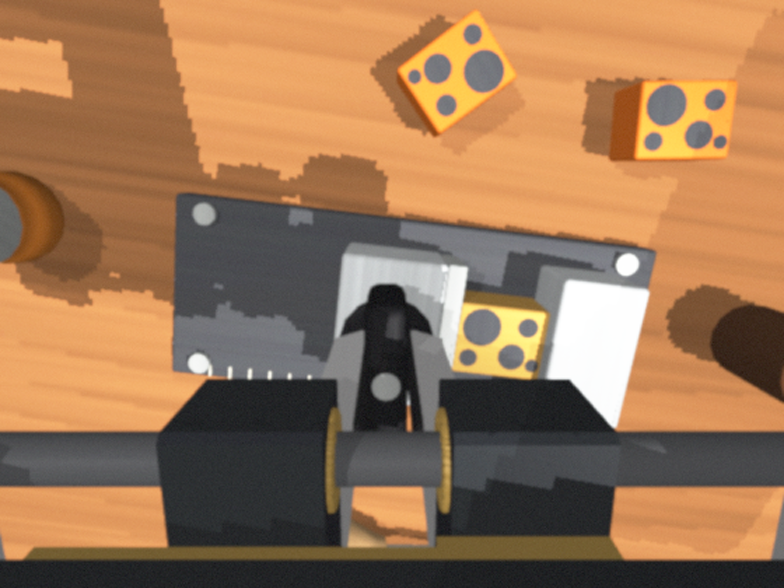

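The wrist view shows the block between the face plate, near (460,320), and the fixed jaw, near (545,330). Its edges run parallel to the bed. The force has risen from 9 to 15 N, so it is nipped. I'll press very slightly more and hold.

Call:
{"method": "play_rows", "body": {"deltas": [[255, 0, 0.0003, 0, 0, 0, 0], [255, 0, 0, 0, 0, 0, 0], [255, 0, 0, 0, 0, 0, 0], [255, 0, 0, 0, 0, 0, 0]], "force": 25}}

```text
t: 8.3
tcp_pos: [0.5278, 0.0512, 0.0725]
tool_rot: [0.0, -0.073, 0.997, -0.002]
force: [1.4, -15.5, -0.1]
opening: 0.014
finger_force: 25.0
```

Call:
{"method": "play_rows", "body": {"deltas": [[255, 0, 0, 0, 0, 0, 0], [255, 0, 0, 0, 0, 0, 0], [255, 0, 0, 0, 0, 0, 0], [255, 0, 0, 0, 0, 0, 0]], "force": 60}}

```text
t: 8.7
tcp_pos: [0.5278, 0.0512, 0.0725]
tool_rot: [-0.0, -0.073, 0.997, -0.002]
force: [1.0, -15.9, 0.6]
opening: 0.0137
finger_force: 60.0
```

```bash
python3 s.py
```

```text
t 8.7
tcp_pos [0.5278 0.0512 0.0725]
force [  0.9886 -15.9108   0.5808]
wrist_torque [-3.2436 -0.2309 -0.0831]
opening 0.013671115722333661
finger_force 59.968727231025696
yaw of tool y 98.39231755063122 q6 -1.6861656216559273 tau6 -0.017145303427241743
```

Call:
{"method": "play_rows", "body": {"deltas": [[255, 0, 0, 0, 0, 0, 1], [255, 0, 0, 0, 0, 0, 2], [255, 0, 0, 0, 0, 0, 2]]}}

```text
t: 9.0
tcp_pos: [0.5278, 0.0512, 0.0725]
tool_rot: [0.0, -0.029, 1.0, -0.002]
force: [2.0, -16.5, 0.5]
opening: 0.0139
finger_force: 60.0
```

```bash
python3 s.py
```

```text
t 9.0
tcp_pos [0.5278 0.0512 0.0725]
force [  2.0164 -16.4899   0.4881]
wrist_torque [-3.3599 -0.2379  0.0803]
opening 0.013851379420653238
finger_force 59.97421145439148
yaw of tool y 93.31680736033785 q6 -1.5975704052534951 tau6 -0.711221918463707
```

Call:
{"method": "play_rows", "body": {"deltas": [[255, 0, 0, 0, 0, 0, 2], [255, 0, 0, 0, 0, 0, 2], [255, 0, 0, 0, 0, 0, 2], [255, 0, 0, 0, 0, 0, 2], [255, 0, 0, 0, 0, 0, 2]]}}

```text
t: 9.5
tcp_pos: [0.5278, 0.0511, 0.0725]
tool_rot: [0.0, 0.058, 0.998, -0.002]
force: [1.1, -18.0, 1.0]
opening: 0.0138
finger_force: 60.0
```

```bash
python3 s.py
```

```text
t 9.5
tcp_pos [0.5278 0.0511 0.0725]
force [  1.0526 -17.9703   1.0087]
wrist_torque [-3.5424 -0.1723  0.1075]
opening 0.013810044320597313
finger_force 59.974400997161865
yaw of tool y 83.31806182353738 q6 -1.4229907284164252 tau6 -0.6800474412739277
```

Call:
{"method": "play_rows", "body": {"deltas": [[255, 0, -0.0003, 0, 0, 0, 2], [255, 0, 0, 0, 0, 0, 2], [255, 0, 0, 0, 0, 0, 2]]}}

```text
t: 9.8
tcp_pos: [0.5278, 0.051, 0.0725]
tool_rot: [0.0, 0.11, 0.994, -0.001]
force: [0.7, -16.1, 0.4]
opening: 0.0137
finger_force: 60.0
```

```bash
python3 s.py
```

```text
t 9.8
tcp_pos [0.5278 0.051  0.0725]
force [  0.727  -16.0702   0.3585]
wrist_torque [-3.2591 -0.253   0.0353]
opening 0.013698542910435768
finger_force 59.97396469116211
yaw of tool y 77.31905589117949 q6 -1.31885863402637 tau6 -0.6822159513831139
```

Call:
{"method": "play_rows", "body": {"deltas": [[255, 0, 0, 0, 0, 0, 2], [255, 0, 0, 0, 0, 0, 2]]}}

```text
t: 10.0
tcp_pos: [0.5277, 0.0509, 0.0725]
tool_rot: [0.0, 0.145, 0.989, -0.002]
force: [0.6, -16.3, 0.9]
opening: 0.0138
finger_force: 60.0
```

```bash
python3 s.py
```

```text
t 10.0
tcp_pos [0.5277 0.0509 0.0725]
force [  0.5797 -16.3495   0.875 ]
wrist_torque [-3.2789 -0.3018  0.018 ]
opening 0.013768317750307024
finger_force 59.973995089530945
yaw of tool y 73.31711657809112 q6 -1.2490315309528033 tau6 -0.681440569460392
```

Call:
{"method": "play_rows", "body": {"deltas": [[255, 0, 0, 0, 0, 0, 2], [255, 0, 0, 0, 0, 0, 2]]}}

```text
t: 10.2
tcp_pos: [0.5277, 0.0509, 0.0725]
tool_rot: [0.0, 0.18, 0.984, -0.002]
force: [0.4, -16.0, 0.1]
opening: 0.014
finger_force: 60.0
```

```bash
python3 s.py
```

```text
t 10.2
tcp_pos [0.5277 0.0509 0.0725]
force [  0.4088 -16.0308   0.1245]
wrist_torque [-3.3213 -0.2033  0.053 ]
opening 0.014042153596362295
finger_force 59.97402369976044
yaw of tool y 69.31599734264164 q6 -1.1792100650328963 tau6 -0.6816193275153637
```

Call:
{"method": "play_rows", "body": {"deltas": [[255, 0, 0, 0, 0, 0, 2], [255, 0, 0, 0, 0, 0, 2]]}}

```text
t: 10.4
tcp_pos: [0.5277, 0.0508, 0.0725]
tool_rot: [0.0, 0.214, 0.977, -0.002]
force: [1.0, -16.0, 1.4]
opening: 0.0134
finger_force: 60.0
```

```bash
python3 s.py
```

```text
t 10.4
tcp_pos [0.5277 0.0508 0.0725]
force [  1.0276 -16.0229   1.4078]
wrist_torque [-3.4327 -0.1521  0.0014]
opening 0.013415372662407112
finger_force 59.97428119182587
yaw of tool y 65.31386946001447 q6 -1.109385197646417 tau6 -0.6817757338285446
```

Joint-6 torque is very clean, at −0.682 Nm while the knob turns freely, so it should show the bite clearly.

Create s.py:
```python
from cell import *
import numpy as np
s=sense(); q=s['tool_rot']
print('tcp',s['tcp_pos'].round(4),'F',s['force'].round(1),'Mz',s['wrist_torque'][2].round(3),'yaw', (np.degrees(2*np.arctan2(-q[1],q[2]))+90).round(2),'tau6',s['joint_torque'][5].round(3))
```

```text
(no output)
```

Call:
{"method": "play_rows", "body": {"deltas": [[255, 0, 0, 0, 0, 0, 2], [255, 0, 0, 0, 0, 0, 2]]}}

```text
t: 10.6
tcp_pos: [0.5277, 0.0508, 0.0725]
tool_rot: [0.0, 0.248, 0.969, -0.002]
force: [0.9, -17.2, 1.5]
opening: 0.0136
finger_force: 60.0
```

```bash
python3 s.py
```

```text
tcp [0.5277 0.0508 0.0725] F [  0.9 -17.2   1.5] Mz 0.031 yaw 61.32 tau6 -0.682
```

Call:
{"method": "play_rows", "body": {"deltas": [[255, 0, 0, 0, 0, 0, 2], [255, 0, 0, 0, 0, 0, 2]]}}

```text
t: 10.8
tcp_pos: [0.5277, 0.0508, 0.0725]
tool_rot: [0.0, 0.281, 0.96, -0.002]
force: [0.6, -17.5, 1.3]
opening: 0.0138
finger_force: 60.0
```

```bash
python3 s.py
```

```text
tcp [0.5277 0.0508 0.0725] F [  0.6 -17.5   1.3] Mz 0.037 yaw 57.32 tau6 -0.682
```

Call:
{"method": "play_rows", "body": {"deltas": [[255, 0, 0, 0, 0, 0, 2], [255, 0, 0, 0, 0, 0, 2]]}}

```text
t: 11.0
tcp_pos: [0.5276, 0.0507, 0.0725]
tool_rot: [0.001, 0.315, 0.949, -0.002]
force: [0.0, -17.6, 1.0]
opening: 0.0135
finger_force: 60.0
```

```bash
python3 s.py
```

```text
tcp [0.5276 0.0507 0.0725] F [  0.  -17.6   1. ] Mz 0.062 yaw 53.32 tau6 -0.683
```

Call:
{"method": "play_rows", "body": {"deltas": [[255, 0, 0, 0, 0, 0, 2], [255, 0, 0, 0, 0, 0, 2]]}}

```text
t: 11.2
tcp_pos: [0.5276, 0.0507, 0.0725]
tool_rot: [0.001, 0.348, 0.938, -0.002]
force: [-0.6, -18.1, 2.1]
opening: 0.0131
finger_force: 60.0
```

```bash
python3 s.py
```

```text
tcp [0.5276 0.0507 0.0725] F [ -0.6 -18.1   2.1] Mz 0.056 yaw 49.32 tau6 -0.683
```

Call:
{"method": "play_rows", "body": {"deltas": [[255, -0.0002, -0.0002, 0, 0, 0, 2], [255, 0, 0, 0, 0, 0, 2]]}}

```text
t: 11.4
tcp_pos: [0.5276, 0.0506, 0.0725]
tool_rot: [0.0, 0.38, 0.925, -0.001]
force: [0.5, -16.0, 1.5]
opening: 0.0135
finger_force: 60.0
```

```bash
python3 s.py
```

```text
tcp [0.5276 0.0506 0.0725] F [  0.5 -16.    1.5] Mz 0.068 yaw 45.32 tau6 -0.692
```

Call:
{"method": "play_rows", "body": {"deltas": [[255, 0, 0, 0, 0, 0, 2], [255, 0, 0, 0, 0, 0, 2]]}}

```text
t: 11.6
tcp_pos: [0.5276, 0.0506, 0.0725]
tool_rot: [0.001, 0.412, 0.911, -0.002]
force: [0.0, -15.8, 0.7]
opening: 0.0135
finger_force: 60.0
```

```bash
python3 s.py
```

```text
tcp [0.5276 0.0506 0.0725] F [  0.  -15.8   0.7] Mz 0.041 yaw 41.32 tau6 -0.684
```

Call:
{"method": "play_rows", "body": {"deltas": [[255, 0, 0, 0, 0, 0, 2], [255, 0, 0, 0, 0, 0, 2]]}}

```text
t: 11.8
tcp_pos: [0.5275, 0.0506, 0.0725]
tool_rot: [0.001, 0.444, 0.896, -0.002]
force: [-0.3, -16.4, 1.7]
opening: 0.014
finger_force: 60.0
```

```bash
python3 s.py
```

```text
tcp [0.5275 0.0506 0.0725] F [ -0.3 -16.4   1.7] Mz 0.045 yaw 37.32 tau6 -0.685
```

Call:
{"method": "play_rows", "body": {"deltas": [[255, 0, 0, 0, 0, 0, 2], [255, 0, 0, 0, 0, 0, 2]]}}

```text
t: 12.0
tcp_pos: [0.5275, 0.0506, 0.0725]
tool_rot: [0.001, 0.475, 0.88, -0.002]
force: [-1.6, -17.0, 2.7]
opening: 0.0136
finger_force: 60.0
```

```bash
python3 s.py
```

```text
tcp [0.5275 0.0506 0.0725] F [ -1.6 -17.    2.7] Mz 0.056 yaw 33.32 tau6 -0.685
```

Call:
{"method": "play_rows", "body": {"deltas": [[255, 0, 0, 0, 0, 0, 2], [255, 0, 0, 0, 0, 0, 2]]}}

```text
t: 12.2
tcp_pos: [0.5275, 0.0505, 0.0725]
tool_rot: [0.001, 0.505, 0.863, -0.002]
force: [-1.8, -17.2, 1.5]
opening: 0.0136
finger_force: 60.0
```

```bash
python3 s.py
```

```text
tcp [0.5275 0.0505 0.0725] F [ -1.8 -17.2   1.5] Mz -0.009 yaw 29.32 tau6 -0.685
```

Call:
{"method": "play_rows", "body": {"deltas": [[255, 0, 0, 0, 0, 0, 2], [255, 0, 0, 0, 0, 0, 2]]}}

```text
t: 12.4
tcp_pos: [0.5275, 0.0505, 0.0725]
tool_rot: [0.001, 0.535, 0.845, -0.002]
force: [-1.1, -17.4, 2.3]
opening: 0.0137
finger_force: 60.1
```

```bash
python3 s.py
```

```text
tcp [0.5275 0.0505 0.0725] F [ -1.1 -17.4   2.3] Mz 0.419 yaw 25.35 tau6 -0.264
```

Call:
{"method": "play_rows", "body": {"deltas": [[255, 0, 0, 0, 0, 0, 2], [255, 0, 0, 0, 0, 0, 2]]}}

```text
t: 12.6
tcp_pos: [0.5274, 0.0505, 0.0725]
tool_rot: [0.001, 0.564, 0.826, -0.002]
force: [-1.5, -16.7, 1.9]
opening: 0.0139
finger_force: 60.1
```

```bash
python3 s.py
```

```text
tcp [0.5274 0.0505 0.0725] F [ -1.5 -16.7   1.9] Mz 0.484 yaw 21.36 tau6 -0.271
```

Call:
{"method": "play_rows", "body": {"deltas": [[255, 0, 0, 0, 0, 0, 2], [255, 0, 0, 0, 0, 0, 2]]}}

```text
t: 12.8
tcp_pos: [0.5274, 0.0505, 0.0725]
tool_rot: [0.001, 0.592, 0.806, -0.002]
force: [-1.5, -17.3, 4.1]
opening: 0.0135
finger_force: 60.1
```

```bash
python3 s.py
```

```text
tcp [0.5274 0.0505 0.0725] F [ -1.5 -17.3   4.1] Mz 0.417 yaw 17.36 tau6 -0.268
```

The bite showed at yaw 27.3° ±2°: Mz jumped from about 0.04 to 0.42 Nm. The target is 45° past that, at yaw about −18°.

Call:
{"method": "play_rows", "body": {"deltas": [[255, 0, 0, 0, 0, 0, 2], [255, 0, 0, 0, 0, 0, 2], [255, 0, 0, 0, 0, 0, 2], [255, 0, 0, 0, 0, 0, 2], [255, 0, 0, 0, 0, 0, 2], [255, 0, 0, 0, 0, 0, 2], [255, 0, 0, 0, 0, 0, 2], [255, 0, 0, 0, 0, 0, 2], [255, 0, 0, 0, 0, 0, 2]]}}

```text
t: 13.7
tcp_pos: [0.5273, 0.0505, 0.0725]
tool_rot: [0.001, 0.711, 0.703, -0.002]
force: [-3.5, -16.8, 3.4]
opening: 0.0136
finger_force: 60.1
```

```bash
python3 s.py
```

```text
tcp [0.5273 0.0505 0.0725] F [ -3.5 -16.8   3.4] Mz 0.473 yaw -0.64 tau6 -0.255
```

Call:
{"method": "play_rows", "body": {"deltas": [[255, 0, 0, 0, 0, 0, 2], [255, 0, 0, 0, 0, 0, 2], [255, 0, 0, 0, 0, 0, 2], [255, 0, 0, 0, 0, 0, 2], [255, 0, 0, 0, 0, 0, 2], [255, 0, 0, 0, 0, 0, 2], [255, 0, 0, 0, 0, 0, 2], [255, 0, 0, 0, 0, 0, 2], [255, 0, 0, 0, 0, 0, 1.4], [255, 0, 0, 0, 0, 0, 0], [255, 0, 0, 0, 0, 0, 0], [255, 0, 0, 0, 0, 0, 0], [255, 0, 0, 0, 0, 0, 0]]}}

```text
t: 15.0
tcp_pos: [0.5271, 0.0504, 0.0724]
tool_rot: [0.001, 0.809, 0.588, -0.002]
force: [-3.6, -18.8, 5.2]
opening: 0.0137
finger_force: 60.1
```

```bash
python3 s.py
python3 - <<'E'
from cell import *
import cv2
c=camera("wrist"); cv2.imwrite("pics/w3.png",cv2.resize(c["frame"][:,:,::-1],(784,588),interpolation=cv2.INTER_CUBIC))
E
```

```text
tcp [0.5271 0.0504 0.0724] F [ -3.6 -18.8   5.2] Mz 0.387 yaw -17.97 tau6 0.397
```

View pics/w3.png

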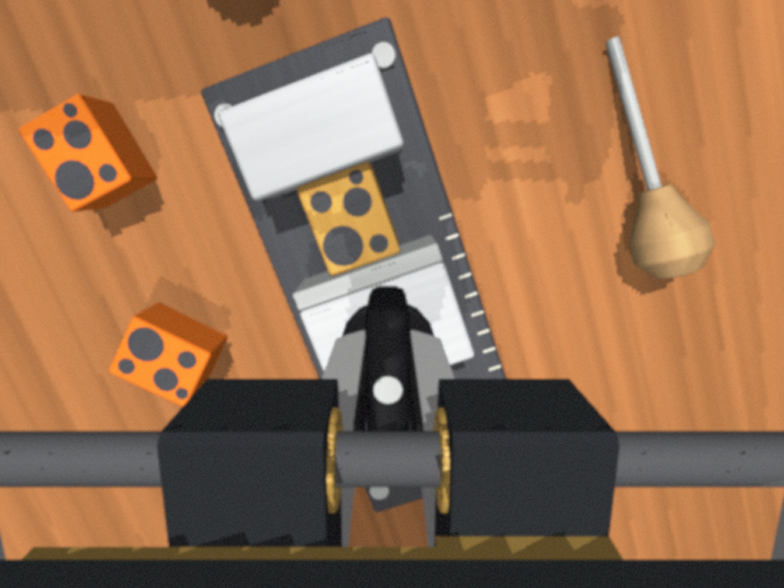

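The wrist view shows the block nipped square between the plate and the fixed jaw, centred near (350,220). The bar near (388,340) is still aligned in the fingers, with no slip. I'll ease the preload, open and lift off.

Call:
{"method": "play_rows", "body": {"deltas": [[255, -0.0003, 0.0001, 0, 0, 0, 0], [255, -0.0003, 0.0001, 0, 0, 0, 0], [255, 0, 0, 0, 0, 0, 0], [180, 0, 0, 0, 0, 0, 0], [150, 0, 0, 0, 0, 0, 0], [120, 0, 0, 0, 0, 0, 0], [60, 0, 0, 0, 0, 0, 0], [60, 0, 0, 0, 0, 0, 0], [60, 0, 0, 0, 0, 0, 0], [60, 0, 0, 0, 0, 0, 0], [60, 0, 0, -0.01, 0, 0, 0], [60, 0, 0, -0.03, 0, 0, 0], [60, 0, 0, -0.03, 0, 0, 0], [60, 0, 0, -0.03, 0, 0, 0], [60, 0, 0, -0.02, 0, 0, 0], [60, 0, 0, 0, 0, 0, 0], [60, 0, 0, 0, 0, 0, 0]]}}

```text
t: 16.75
tcp_pos: [0.5274, 0.0518, 0.1923]
tool_rot: [0.0, 0.809, 0.588, 0.0]
force: [0.7, -0.3, 0.3]
opening: 0.0716
finger_force: 0.0
```

```bash
python3 s.py
python3 - <<'E'
from cell import *
import cv2
c=camera("wrist"); cv2.imwrite("pics/w4.png",cv2.resize(c["frame"][:,:,::-1],(784,588),interpolation=cv2.INTER_CUBIC))
E
```

```text
tcp [0.5274 0.0518 0.1923] F [ 0.7 -0.3  0.3] Mz -0.025 yaw -18.0 tau6 0.001
```

View pics/w4.png

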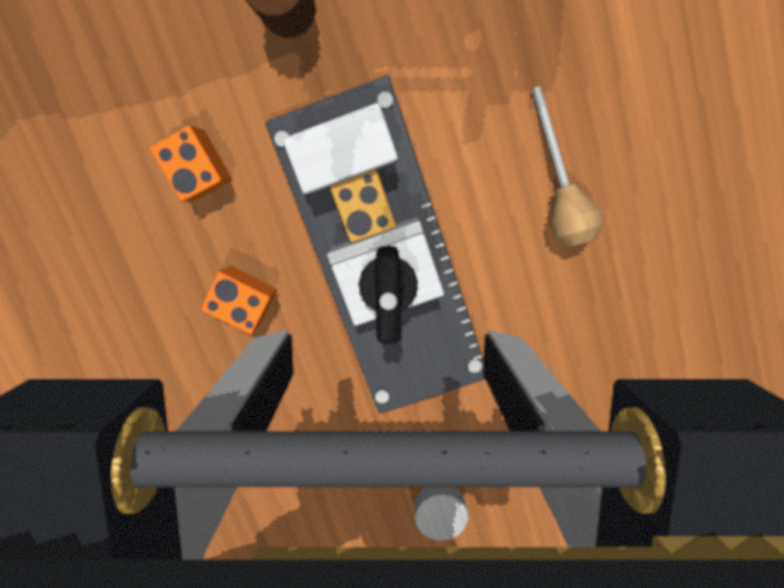

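The gripper is clear. The bar is still upright in the image at (388,295), so it did not turn back. The block at (362,207) is nipped square, and the bystanders in view look undisturbed.

```bash
python3 -c "
from cell import *
print(sign_off())"
```

```text
the job is handed in; nothing more can be done
None
```

I handed the job in with the block nipped squarely between the jaws and the knob tight, turned about 45° (±2°) past its bite; the arm let go and is clear, and no pass/fail verdict came back.

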